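Open a plaster mould and hang it up to dry

TASK

The plaster mould on the pouring stand has to dry: take the cover board off it by its batten handle and lay the board flat on the bench with the handle up, clear of the stand. Then take the mould off the stand and hang it by its hole on the free hook of the drying rack, carved face outward like the mould already hanging there, letting the hook take its weight before you let go. Handle everything gently, let nothing fall, and leave the hanging mould, the bowl and the jar alone.

Things in the scene. Friction and masses are not known exactly. Their poses are not given: they have to be found in the camera images.
- stand: Fixed wooden pouring stand. Origin on the bench; x: where its face looks, z up. The face leans back 40 deg from vertical, its top towards -x. Its ledge (46 mm deep, corner with the face at x 55, z 45 mm) carries mould and cover. The back board, 90 mm wide, reaches 85 mm up the slope: the mould's upper 65 mm stick out free. Base 170 x 120 x 18 mm, x from -75 to 95 mm.
- mould_mid (a point): Centre of the mould: loose white plaster slab 150 high, 110 wide, 16 mm thick, about 0.4 kg, leaning on the stand, foot on the ledge, carved face (72 mm round hollow with a six-petalled flower) away from the stand's back board. Axes: +x to its foot (-x to its head, where the hole is), +z out of the carved face, y across. Grip it at the head edge, beside the hole.
- mould_hole (a point): Centre (half-way through the thickness) of the mould's hanging hole, 20 mm in diameter, right through, on its centre line 20 mm below the head edge and 55 mm above the mould's centre. Same axes as mould_mid.
- cover_handle (a point): Middle of the loose cover's batten handle. Plywood board 100 (x) x 110 (y) x 10 mm, about 0.14 kg, lying on the carved face, lower edge on the ledge; the mould's upper 50 mm stay bare. Batten on the middle of its outer side: 70 mm long (x), 18 wide (y, to grip), 34 high. This point is 24 mm above the outer side, 34 above the underside, over the centre. +x down the slope, +z out of the board.
- rack: Fixed wooden drying rack. Origin on the bench under the front of its rail; x points level outward, to the side where moulds hang; y along the rail, z up. Rail 360 mm long, 20 thick, 190 to 240 mm above the bench; uprights behind it 250 mm high; base board 360 x 125 x 15 mm reaching 78 mm outward. Two alike hooks, 150 mm apart; one is taken by another mould.
- hook_free: Free hook: fixed slotted plate (34 x 48 x 3 mm) on the rail, carrying a steel rod 7 mm in diameter. Origin at the slot's middle on the rail's front, 215 mm above the bench; x outward along the rod, z up. The rod runs level 78 mm out, then rises 9 mm over its last 24 mm. It is clamped firmly in the slot up to 12 mm above or below this origin; the pose does not tell how high: look or feel.
- neighbour_mid (a point): Centre of the other mould (same sizes and axes, a five-petalled flower), which already hangs on the other, like hook with its carved face outward, 45 mm out from the rail. Loose. Leave alone.
- bowl: Loose black rubber mixing bowl, 116 mm across the rim, 75 mm high. Origin under its middle. Leave alone.
- jar: Loose closed white jar, 90 mm across, 130 mm high. Origin under its middle. Leave alone.
Things that resemble listed ones, but are neither listed nor needed, are in the scene too. Leave any green or turquoise look-alike of the part that bears cover_handle alone.

How it is judged:
On the way, in this order (a step that is already met when the one before it is completed fails the run):
1. the cover board lies flat on the bench, handle up, let go (angle between cover_handle's own z axis and vertical below 0.12 rad and height (world z) of cover_handle below 0.042 m and contact force between cover and the fingers below 0.3 N), for 0.2 s.
2. the free hook bears on the mould's hole, carved face outward, while the fingers still hold the mould (x of mould_hole in the frame of hook_free between 0.014 and 0.092 m and y of mould_hole in the frame of hook_free between -0.009 and 0.009 m and z of mould_hole in the frame of hook_free between -0.023 and 0.011 m and z of hook_free in the frame of mould_mid below -0.008 m and contact force between mould and hook_free above 1 N and contact force between mould and the fingers above 2 N), for 0.2 s.
At the end, for the whole second after the job is handed in: The mould hangs at rest on the free hook, the rod through its hole (hole centre 14 to 92 mm out from the rail), carved face outward and upright within 14 degrees, let go; the cover board lies flat on the bench, handle up, at rest (x of mould_hole in the frame of hook_free between 0.014 and 0.092 m and y of mould_hole in the frame of hook_free between -0.009 and 0.009 m and z of mould_hole in the frame of hook_free between -0.023 and 0.011 m and z of hook_free in the frame of mould_mid below -0.008 m and angle between the z axis of mould_mid and the x axis of hook_free, either way round below 0.25 rad and angle between the x axis of mould_mid and the z axis of hook_free, either way round below 0.25 rad and contact force between mould and hook_free above 1.5 N and contact force between mould and the fingers below 0.1 N and linear speed of mould below 0.03 m/s and angular speed of mould below 0.3 rad/s and angle between cover_handle's own z axis and vertical below 0.12 rad and height (world z) of cover_handle below 0.042 m and linear speed of cover below 0.02 m/s); the robot touches nothing.
It fails at once if the mould already hanging is shifted more than 30 mm (distance of neighbour_mid from where it was at the start of the episode above 0.03 m).
It fails at once if the bowl or the jar is shifted more than 30 mm (distance of any of bowl, jar from where it was at the start of the episode above 0.03 m).
It fails at once if the mould falls or is flung (faster than 1.3 m/s or 8 rad/s) (linear speed of mould above 1.3 m/s or angular speed of mould above 8 rad/s).
It fails at once if the cover board falls or is flung (faster than 1.3 m/s or 8 rad/s) (linear speed of cover above 1.3 m/s or angular speed of cover above 8 rad/s).
It fails at once if the brittle plaster is forced on the hook with more than 30 N (contact force between mould and hook_free above 30 N).
It also fails if it takes over 72 s, if anything falls off the work surface, if the arm or the gripper's body presses on something with over 40 N, if the wrist force passes 120 N, or if a joint passes its speed limit or range.

ROBOT

A 6-joint arm with a two-finger parallel gripper is mounted at the origin on the work surface. World frame = base frame: x ahead of the robot, y to its left, z up, the work surface at z = 0. Lengths are in m, angles in rad, forces in N, time in s.
With the tool pointing down it reaches from about 0.275 to 0.775 m from the base axis. Payload 14.6 kg.
Tool frame: the origin (TCP) lies between the finger pads; the fingertips stand 22 mm ahead of it and the grasp point (between the pads) lies 3 mm ahead of it; z points along the fingers, y is the line along which they close (so a half turn about z gives the same grasp; the last joint's range is limited). The gripper opens to 85 mm and grips with 20 to 120 N. Pads are 22 mm wide; open, the fingers measure 114 mm over their backs; the gripper's body (76 mm by 85 mm) begins 54 mm behind the grasp point. The pads swing forward as they close: fully open they stand 13 mm farther back than shut.
Start: joints at [-1.263, 0.263, -0.048, 1.259, 0, 1.415], TCP at [0.234, -0.47, 0.253] pointing down, gripper open.
Joint ranges: [-2.65, 2.65], [-0.89, 1.7], [-1.18, 1.37], [-2.13, 2.11], [-1.35, 1.29], [-3.14, 3.14]. Speed limits (rad/s): [1.89, 1.89, 2.57, 2.79, 3.14, 3.14].

INTERFACE

Orientations are given as a unit quaternion [x, y, z, w].
In Python, from bench import get_state, grab_frame, camera_info, sign_off, find_in, pinpoint gives the robot as it stands.
- The arm moves only by the tool jog_arm, never from a script. Its arguments are lists of equal length, an entry for each row: "linear": the shift along the tool's x, y, z in m, a list of three; "rotation": the turn, a rotation vector about the tool's x, y, z in rad, a list of three. In form: {"linear": [[tx, ty, tz], ...], "rotation": [[wx, wy, wz], ...]}. A call has 1 to 5 rows; each row shifts and turns the commanded pose from where the row before left it, along the tool's axes as they then stand; what a row does not reach is not made up. A row lasts 1/10 s, in which the tool goes at most 50 mm and 8.59 degrees, less where a joint would pass 70% of its speed; a pose out of reach is approached as far as the arm can. A call is refused whole if a number of a shift passes 0.05 or a number of a turn 0.15, either way. A call with a gripper value outside its range is refused whole. "gripper" is the opening, from 0 (shut) to 1 (fully open), set as the call begins (left out, the last holds). The fingers move at their own pace and stop on an object; "newtons" is the grip in N (left out, the last holds). Time passes only in rows, so rows that do not move let the fingers close. It gives the time, the measured TCP pose, the force, the opening and the grip force at its end, in the units of the state.
- get_state(): the state, without advancing time (a new reading comes with each control period).
- grab_frame(name): name is "side" or "top" or "wrist"; returns (picture, depth): 480x640x3 uint8, red, green, blue; 480x640 float32, m along the optical axis (not along the pixel's ray), 0 where there is no reading.
- camera_info(name): a dict with "fx", "fy", "cx", "cy" (pixels), "world_from_camera" (4x4, takes a point from camera to world coordinates); the wrist camera has in their place "tool_from_camera" (4x4, takes a point from camera to tool coordinates, whose origin is the TCP and whose axes are the flange's). Camera axes: x right, y down, z forward; pixel columns grow to the right and rows downward; lengths in m; the calibration is good to about 2 mm. A picture is of the moment at which its call begins: read the wrist's pose just before it. camera_info takes no time and is no camera call.
- sign_off(): hands the job in; it is judged then, once.
Trained networks look in the newest picture that a camera, given by its name, has taken for a name from the list of things; names that differ only in an ending like _2 or _b are one class to them, and where a whole thing is asked for, a point or a joint stands for the part that bears it (a point fixed in the world has none). Each returns a list of dicts, best first, with "conf" (0 to 1); they miss things now and then, are a little off and sometimes report something else, mostly with a low value. They report only what shows in the picture. A call takes as long as a camera call. They do not tell look-alikes from the thing itself.
- find_in(camera, query): "box" ([left, top, width, height] in pixels, round what is visible of it).
- pinpoint(camera, query): "location" ([row, column] in pixels: a listed point, or the origin of a listed thing).
The state is a dict: "time_s": time; "qpos": joint angles; "qvel": joint speeds; "joint_efforts": joint torques, N m; "tcp_pos": TCP position; "ee_rot": TCP orientation; "ft_force": force on the tool from outside, world axes, zero at the start; "torque": the same for the moment, N m; "opening": finger opening in m; "finger_force": force on a finger pad.
Only numpy, scipy, OpenCV 4.12 (cv2) and the standard library are available. Lean on these libraries where they do the work, as an engineer would, in place of code of your own. Each camera call takes 0.05 s, during which the arm holds its last target. There are 200 camera calls.

## Working session

There is one attempt and no reset: what is moved stays moved. The work goes in short steps, Python scripts to look and compute and a tool call to move; the robot and the scene stay as the last step left them, time stands still between calls to the robot, and variables do not carry over. Pictures are saved under pics/ and viewed, at most 10 in all, crops included, and the job is handed in when it is done.

Besides the shell and the picture viewer there is one more tool, called after "Request:" as name(argument=value, ...) on one line, values as JSON. jog_arm: Moves the arm, as the interface text tells. Its arguments: {"type":"object","properties":{"linear":{"type":"array"},"rotation":{"type":"array"},"gripper":{"type":"number"},"newtons":{"type":"number"}},"required":["linear","rotation"]}

```bash
ls; mkdir -p pics
cat > h.py <<'E'
import numpy as np, cv2
from scipy.spatial.transform import Rotation as R
from bench import *
def T(name,st=None):
    c=camera_info(name)
    if name!='wrist': return c,np.array(c['world_from_camera'])
    st=st or get_state(); M=np.eye(4); M[:3,:3]=R.from_quat(st['ee_rot']).as_matrix(); M[:3,3]=st['tcp_pos']
    return c,M@np.array(c['tool_from_camera'])
def cloud(name):
    c,M=T(name); p,d=grab_frame(name)
    v,u=np.mgrid[:480,:640]
    P=np.stack([(u-c['cx'])/c['fx']*d,(v-c['cy'])/c['fy']*d,d],-1)@M[:3,:3].T+M[:3,3]
    P[d==0]=np.nan
    return p,d,P
def save(f,p): cv2.imwrite(f,p[...,::-1])
E
python3 - <<'E'
from h import *
ims=[]
for n in['top','side']:
    p,d,P=cloud(n); save(f'pics/{n}0.png',p); np.save(n+'P.npy',P)
    for q in['stand','mould_mid','mould_hole','cover_handle','rack','hook_free','neighbour_mid','bowl','jar']:
        for r in pinpoint(n,q)[:3]:
            i,j=map(int,r['location']); 
            print(n,q,round(r['conf'],2),(i,j),P[min(i,479),min(j,639)].round(3))
    ims.append(cv2.resize(p,(400,300)))
E
```

```text
pics
top mould_mid 0.96 (249, 271) [0.527 0.108 0.136]
top mould_hole 0.98 (266, 265) [0.491 0.115 0.17 ]
top cover_handle 0.83 (331, 325) [0.358 0.005 0.046]
top cover_handle 0.69 (222, 270) [0.581 0.109 0.136]
top rack 0.59 (269, 456) [ 0.484 -0.287  0.014]
top rack 0.39 (235, 518) [ 0.532 -0.339  0.238]
top hook_free 0.66 (236, 518) [ 0.53  -0.339  0.238]
top neighbour_mid 0.68 (236, 516) [ 0.53  -0.335  0.238]
top neighbour_mid 0.55 (277, 436) [ 0.462 -0.194  0.229]
top bowl 0.96 (162, 357) [ 0.736 -0.076  0.004]
top jar 0.58 (218, 157) [0.599 0.346 0.108]
side stand 0.7 (309, 319) [0.511 0.132 0.02 ]
side mould_mid 0.57 (275, 313) [0.521 0.137 0.134]
side mould_hole 0.7 (265, 327) [0.488 0.129 0.168]
side mould_hole 0.15 (276, 313) [0.518 0.144 0.138]
side cover_handle 0.95 (267, 295) [0.574 0.123 0.132]
side cover_handle 0.91 (293, 398) [0.337 0.034 0.042]
side rack 0.95 (226, 376) [ 0.479 -0.256  0.016]
side hook_free 0.48 (152, 372) [ 0.521 -0.328  0.222]
side neighbour_mid 0.8 (200, 381) [ 0.449 -0.181  0.163]
side bowl 0.6 (249, 274) [ 0.713 -0.034  0.032]
side jar 0.95 (381, 239) [0.578 0.416 0.055]
```

View pics/top0.png

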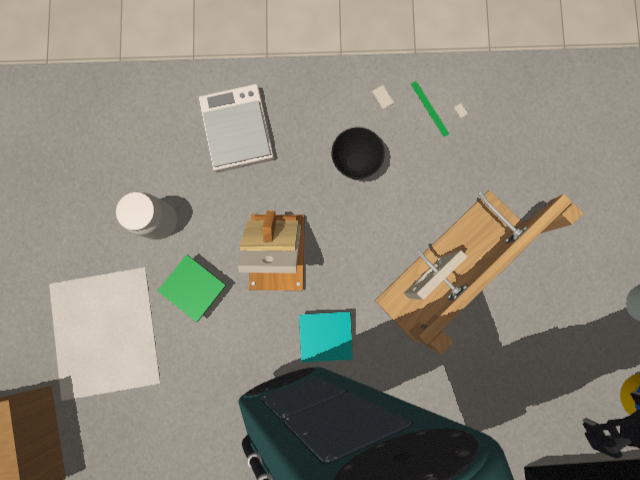

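View pics/side0.png

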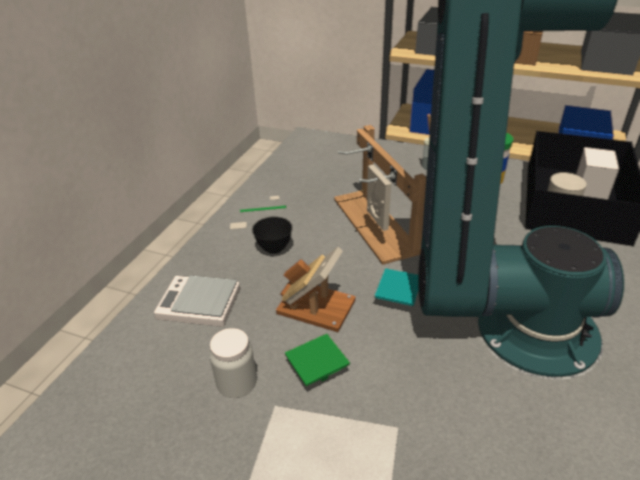

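The wooden handle on the stand at top (222,270) / side (267,295) is the one meant. The turquoise board at (331,325) and the green one at (288,192) are look-alikes. The free hook is the right-hand one, with its rod running from (236,518) to (197,480). The neighbour hangs at about (275,437).

Run:
```python
from h import *
p=cv2.imread('pics/top0.png')[...,::-1]; P=np.load('topP.npy')
hsv=cv2.cvtColor(np.ascontiguousarray(p),cv2.COLOR_RGB2HSV)
def plane(Q):
    for _ in range(4):
        c=np.median(Q,0) if _==0 else Q.mean(0); n=np.linalg.svd(Q-c)[2][2]; n*=np.sign(n[2]); e=(Q-c)@n; Q=Q[abs(e)<max(.002,2*e.std())]
    return c.round(4),n.round(4),e.std().round(4),len(Q)
print('mould',plane(P[251:271,243:294].reshape(-1,3)))
print('coverL',plane(P[222:244,246:259].reshape(-1,3)), 'coverR',plane(P[222:244,280:296].reshape(-1,3)))
print('handle', P[212:240:3,264:276:4].round(3).tolist())
# hook rods: pixels above z .19 in front of rail
m=np.zeros((480,640),bool); m[190:245,472:525]=1; m&=(P[...,2]>.17)
for i in range(190,245,3):
    j=np.where(m[i])[0]
    if len(j): print(i,j.min(),j.max(),P[i,j[len(j)//2]].round(3))
c=cv2.resize(p[180:340,220:400],(720,640))[:600]
a=cv2.resize(p[180:300,230:320],(400,533)); b=cv2.resize(p[180:300,430:520+50],(400,343))
o=np.zeros((533,800,3),np.uint8); o[:,:400]=a; o[:343,400:]=b; save('pics/crop.png',o)
print(camera_info('wrist')['tool_from_camera'],get_state())
```

```text
Traceback (most recent call last):
numpy.linalg.LinAlgError: SVD did not converge
```

```bash
cat >> h.py <<'E'
def plane(Q):
    Q=Q.reshape(-1,3); Q=Q[~np.isnan(Q).any(1)]
    for _ in range(4):
        c=np.median(Q,0) if _==0 else Q.mean(0); n=np.linalg.svd(Q-c)[2][2]; n*=np.sign(n[2]); e=(Q-c)@n; Q=Q[abs(e)<max(.002,2*e.std())]
    return c.round(4),n.round(4),e.std().round(4),len(Q)
E
python3 - <<'E'
from h import *
p=cv2.imread('pics/top0.png')[...,::-1]; P=np.load('topP.npy')
print('mould',plane(P[251:271,243:294]))
print('coverL',plane(P[222:244,246:259]), 'coverR',plane(P[222:244,280:296]))
print('handle', P[212:240:3,264:276:4].round(3).tolist())
m=np.zeros((480,640),bool); m[190:245,472:525]=1; m&=(P[...,2]>.17)
for i in range(190,245,3):
    j=np.where(m[i])[0]
    if len(j): print(i,j.min(),j.max(),P[i,j[len(j)//2]].round(3))
a=cv2.resize(p[180:300,230:320],(400,533)); b=cv2.resize(p[180:300,430:520+50],(400,343))
o=np.zeros((533,800,3),np.uint8); o[:,:400]=a; o[:343,400:]=b; save('pics/crop.png',o)
print(camera_info('wrist')['tool_from_camera'],get_state())
E
```

```text
mould (array([0.5066, 0.1111, 0.1542]), array([ 0.7536, -0.0263,  0.6568]), np.float64(0.0012), 747)
coverL (array([0.5648, 0.1506, 0.1027]), array([ 0.7678, -0.0353,  0.6398]), np.float64(0.0008), 275) coverR (array([0.5638, 0.0778, 0.1009]), array([ 0.766 , -0.0176,  0.6426]), np.float64(0.0008), 323)
handle [[[0.625, 0.14, 0.002], [0.607, 0.117, 0.104], [0.606, 0.109, 0.106]], [[0.608, 0.131, 0.062], [0.599, 0.116, 0.115], [0.598, 0.107, 0.116]], [[0.601, 0.131, 0.063], [0.591, 0.115, 0.122], [nan, nan, nan]], [[0.584, 0.122, 0.132], [0.584, 0.114, 0.13], [0.583, 0.106, 0.131]], [[0.576, 0.121, 0.14], [0.576, 0.112, 0.142], [0.577, 0.105, 0.134]], [[0.57, 0.12, 0.147], [0.569, 0.112, 0.147], [0.571, 0.106, 0.133]], [[0.564, 0.12, 0.144], [0.563, 0.112, 0.146], [0.565, 0.106, 0.131]], [[0.559, 0.121, 0.139], [0.558, 0.112, 0.143], [0.559, 0.106, 0.131]], [[0.553, 0.121, 0.136], [0.553, 0.113, 0.135], [0.553, 0.106, 0.131]], [[0.548, 0.122, 0.132], [0.547, 0.114, 0.131], [0.548, 0.106, 0.128]]]
193 478 482 [ 0.608 -0.277  0.239]
196 480 485 [ 0.604 -0.284  0.233]
199 483 487 [ 0.599
[... 829 characters left out ...]
os': array([-1.26333271e+00,  2.63094969e-01, -4.83088826e-02,  1.25943638e+00,
        1.22479662e-05,  1.41552094e+00]), 'qvel': array([-8.59791381e-05,  4.83729510e-04, -5.16650116e-04, -3.58693133e-04,
       -9.41909000e-05, -7.60809702e-04]), 'joint_efforts': array([ 4.65887515e-04, -6.37436199e+01,  3.84775758e+01,  1.57796170e-03,
        7.61171418e-05, -8.26413242e-06]), 'tcp_pos': array([ 0.23436549, -0.4697677 ,  0.25327763]), 'ee_rot': array([ 9.73353266e-01,  2.29310750e-01,  4.43740502e-06, -2.23546857e-05]), 'ft_force': array([-1.24110686, -0.8515935 ,  0.02949418]), 'torque': array([-0.03264477, -0.02485572,  0.00520385]), 'finger_force': 0.0, 'opening': 0.08569041552322086}
```

View pics/crop.png

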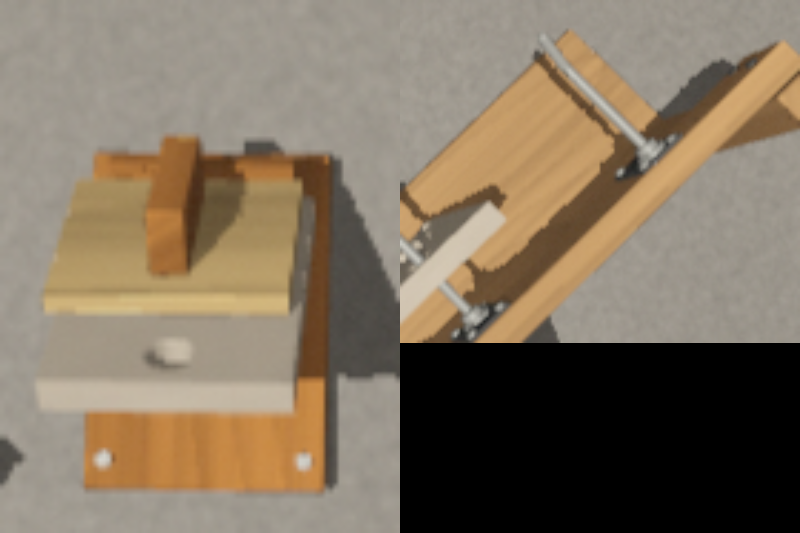

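The enlarged crop confirms it: the plain plywood board with a wooden batten, at (195,175) in the crop, lies on the mould with the hole bare at (175,352). The free hook runs up-left and its rod top sits at about z 0.228. I'll go above the stand for a close look.

```bash
cat >> h.py <<'E'
from scipy.spatial.transform import Slerp
import json
def frame(z,y):
    z=np.array(z,float);z/=np.linalg.norm(z);y=np.array(y,float);y-=z*(y@z);y/=np.linalg.norm(y)
    return R.from_matrix(np.c_[np.cross(y,z),y,z])
def plan(wps,start=None):
    """wps: list of (pos, Rotation or None, N). prints calls of 5 rows"""
    if start is None:
        st=get_state(); p,q=np.array(st['tcp_pos']),R.from_quat(st['ee_rot'])
    else: p,q=start
    L=[];W=[]
    for tp,tq,N in wps:
        tp=np.array(tp); tq=q if tq is None else tq; p0,q0=p,q; s=Slerp([0,1],R.concatenate([q0,tq]))
        for k in range(1,N+1):
            t=q.inv().apply(p0+(tp-p0)*k/N-p).round(3); w=(q.inv()*s(k/N)).as_rotvec().round(3)
            p=p+q.apply(t); q=q*R.from_rotvec(w); L.append((t+0.).tolist()); W.append((w+0.).tolist())
    for i in range(0,len(L),5): print(json.dumps({'linear':L[i:i+5],'rotation':W[i:i+5]}))
    print('end',p.round(4),'max',np.abs(L).max(),np.abs(W).max()); return p,q
E
python3 - <<'E'
from h import *
q=frame([0,0,-1],[.035,1,0])
q0=R.from_quat(get_state()['ee_rot'])
plan([([.235,-.47,.36],None,4),([.53,.11,.34],q,21)])
E
```

```text
{"linear": [[0.0, 0.0, -0.027], [0.0, 0.0, -0.026], [0.0, 0.0, -0.027], [0.0, 0.0, -0.027], [0.025, -0.018, 0.001]], "rotation": [[0.0, 0.0, 0.0], [0.0, 0.0, 0.0], [0.0, 0.0, 0.0], [0.0, 0.0, 0.0], [0.0, 0.0, -0.126]]}
{"linear": [[0.027, -0.016, 0.001], [0.029, -0.011, 0.001], [0.03, -0.008, 0.001], [0.03, -0.004, 0.001], [0.031, 0.0, 0.001]], "rotation": [[0.0, 0.0, -0.126], [0.0, 0.0, -0.126], [0.0, 0.0, -0.126], [0.0, 0.0, -0.125], [0.0, 0.0, -0.126]]}
{"linear": [[0.031, 0.003, 0.001], [0.03, 0.008, 0.001], [0.029, 0.011, 0.001], [0.027, 0.015, 0.001], [0.026, 0.018, 0.001]], "rotation": [[0.0, 0.0, -0.126], [0.0, 0.0, -0.126], [0.0, 0.0, -0.126], [0.0, 0.0, -0.126], [0.0, 0.0, -0.126]]}
{"linear": [[0.022, 0.021, 0.001], [0.02, 0.024, 0.001], [0.017, 0.026, 0.001], [0.013, 0.028, 0.001], [0.01, 0.029, 0.0]], "rotation": [[0.0, 0.0, -0.126], [0.0, 0.0, -0.126], [0.0, 0.0, -0.126], [0.0, 0.0, -0.125], [0.0, 0.0, -0.126]]}
{"linear": [[0.006, 0.031, 0.001], [0.002, 0.031, 0.001], [-0.002, 0.031, 0.001], [-0.005, 0.03, 0.001], [-0.01, 0.03, 0.001]], "rotation": [[0.0, 0.0, -0.126], [0.0, 0.0, -0.126], [0.0, 0.0, -0.126], [0.0, 0.0, -0.126], [0.0, 0.0, -0.126]]}
end [0.5302 0.1103 0.3403] max 0.031 0.126
```

Request:
jog_arm(linear=[[0,0,-0.027],[0,0,-0.026],[0,0,-0.027],[0,0,-0.027],[0.025,-0.018,0.001]], rotation=[[0,0,0],[0,0,0],[0,0,0],[0,0,0],[0,0,-0.126]])

```text
time_s: 1.5
tcp_pos: [0.2484, -0.445, 0.3616]
ee_rot: [0.957, 0.289, -0.0, 0.002]
ft_force: [0.2, 1.0, 0.2]
opening: 0.0851
finger_force: 0.0
```

Request:
jog_arm(linear=[[0.027,-0.016,0.001],[0.029,-0.011,0.001],[0.03,-0.008,0.001],[0.03,-0.004,0.001],[0.031,0,0.001]], rotation=[[0,0,-0.126],[0,0,-0.126],[0,0,-0.126],[0,0,-0.125],[0,0,-0.126]])

```text
time_s: 2.0
tcp_pos: [0.3194, -0.3036, 0.3543]
ee_rot: [0.819, 0.574, 0.0, 0.0]
ft_force: [0.6, 0.8, -0.1]
opening: 0.0855
finger_force: 0.0
```

Request:
jog_arm(linear=[[0.031,0.003,0.001],[0.03,0.008,0.001],[0.029,0.011,0.001],[0.027,0.015,0.001],[0.026,0.018,0.001]], rotation=[[0,0,-0.126],[0,0,-0.126],[0,0,-0.126],[0,0,-0.126],[0,0,-0.126]])

```text
time_s: 2.5
tcp_pos: [0.3896, -0.1646, 0.3493]
ee_rot: [0.601, 0.799, -0.0, 0.0]
ft_force: [-0.4, -1.6, -0.0]
opening: 0.0852
finger_force: 0.0
```

Request:
jog_arm(linear=[[0.022,0.021,0.001],[0.02,0.024,0.001],[0.017,0.026,0.001],[0.013,0.028,0.001],[0.01,0.029,0]], rotation=[[0,0,-0.126],[0,0,-0.126],[0,0,-0.126],[0,0,-0.125],[0,0,-0.126]])

```text
time_s: 3.0
tcp_pos: [0.4597, -0.0271, 0.3452]
ee_rot: [0.324, 0.946, -0.0, 0.0]
ft_force: [0.0, -0.9, 0.1]
opening: 0.0851
finger_force: 0.0
```

Request:
jog_arm(linear=[[0.006,0.031,0.001],[0.002,0.031,0.001],[-0.002,0.031,0.001],[-0.005,0.03,0.001],[-0.01,0.03,0.001]], rotation=[[0,0,-0.126],[0,0,-0.126],[0,0,-0.126],[0,0,-0.126],[0,0,-0.126]])

```text
time_s: 3.5
tcp_pos: [0.5305, 0.1116, 0.3403]
ee_rot: [0.015, 1.0, -0.0, 0.0]
ft_force: [0.7, 0.2, 0.0]
opening: 0.0851
finger_force: 0.0
```

Request:
jog_arm(linear=[[0,0,0],[0,0,0],[0,0,0]], rotation=[[0,0,0],[0,0,0],[0,0,0]])

```text
time_s: 3.8
tcp_pos: [0.5299, 0.1098, 0.3404]
ee_rot: [0.018, 1.0, -0.0, 0.0]
ft_force: [0.5, 0.3, -0.1]
opening: 0.0855
finger_force: 0.0
```

Run:
```python
from h import *
st=get_state(); print(st['time_s'],st['tcp_pos'].round(4),st['qpos'].round(3),R.from_quat(st['ee_rot']).as_matrix().round(3).tolist())
p,d,P=cloud('wrist'); save('pics/w1.png',p); np.save('w1P.npy',P)
for q in['mould_mid','mould_hole','cover_handle']:
    for r in pinpoint('wrist',q)[:2]:
        i,j=map(int,r['location']); print(q,round(r['conf'],2),(i,j),P[min(i,479),min(j,639)].round(3))
```

```text
3.8 [0.5299 0.1098 0.3404] [ 0.054  0.284  0.215  1.502 -0.     0.09 ] [[-0.999, 0.036, 0.0], [0.036, 0.999, -0.0], [-0.0, -0.0, -1.0]]
mould_mid 0.7 (215, 321) [0.527 0.114 0.136]
mould_mid 0.48 (333, 203) [0.525 0.068 0.353]
mould_hole 0.83 (187, 319) [0.495 0.113 0.167]
mould_hole 0.74 (213, 318) [0.525 0.111 0.134]
cover_handle 0.95 (136, 455) [0.455 0.277 0.046]
cover_handle 0.69 (260, 322) [0.571 0.113 0.146]
```

View pics/w1.png

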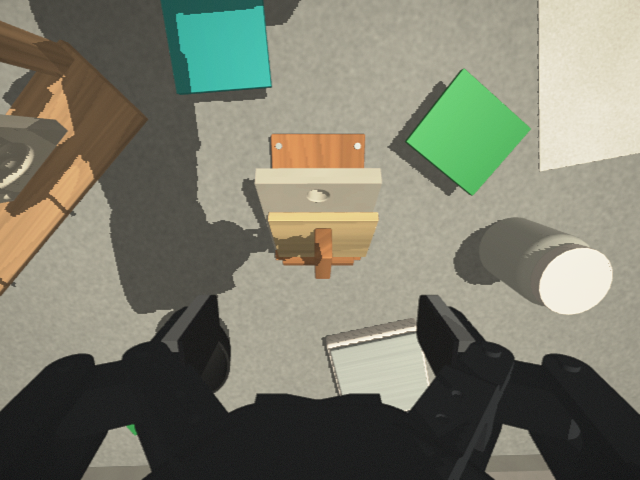

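The wrist view shows the mould's head edge at row 170 (columns 256–381), the hole at (195,318), and the batten at columns 314–331, rows 228–278. I'll measure these.

Run:
```python
from h import *
P=np.load('w1P.npy'); p=cv2.imread('pics/w1.png')
mp=plane(P[187:210,265:300]); print('mould',mp,plane(P[187:210,335:375]))
print('cover',plane(P[224:252,280:308]),plane(P[224:252,340:368]))
for i in (180,190,200):   # mould side edges
    j=np.arange(240,400); ok=P[i,j,2]>.12; print('mould row',i,j[ok].min(),j[ok].max(),P[i,j[ok].min()+1].round(3),P[i,j[ok].max()-1].round(3))
for i in (166,168,170,172,174,176,178,182,184): print(i,P[i,290].round(3),P[i,350].round(3))
# handle: points more than 15mm above cover plane
c,n,_,_=plane(P[224:252,280:308]); e=(P-c)@n
m=np.zeros(e.shape,bool); m[222:285,300:345]=1; m&=(e>.012)&(e<.045)
top=P[m&(e>.030)]
print('handle e max',np.nanpercentile(e[m],[50,95]),'N',len(top),'top range',np.percentile(top,[2,50,98],0).round(4).tolist())
for i in range(230,280,6):
    j=np.where(m[i]&(e[i]>.03))[0]
    if len(j): print(i,j.min(),j.max(),P[i,j.min()].round(3),P[i,j.max()].round(3))
```

```text
mould (array([0.5063, 0.0781, 0.152 ]), array([ 0.7671, -0.0268,  0.641 ]), np.float64(0.0004), 801) (array([0.5087, 0.1457, 0.152 ]), array([ 0.7664, -0.0291,  0.6417]), np.float64(0.0004), 913)
cover (array([0.5576, 0.0828, 0.1067]), array([ 0.7662, -0.0275,  0.642 ]), np.float64(0.0003), 778) (array([0.5599, 0.1491, 0.1067]), array([ 0.7654, -0.0286,  0.6429]), np.float64(0.0003), 780)
mould row 180 255 380 [0.487 0.058 0.168] [0.491 0.165 0.168]
mould row 190 257 379 [0.497 0.058 0.162] [0.5   0.166 0.163]
mould row 200 260 376 [0.508 0.058 0.149] [0.511 0.165 0.15 ]
166 [0.485 0.076 0.018] [0.488 0.154 0.019]
168 [0.478 0.088 0.161] [0.48  0.141 0.16 ]
170 [0.48  0.088 0.162] [0.482 0.141 0.163]
172 [0.482 0.088 0.164] [0.483 0.14  0.166]
174 [0.483 0.088 0.164] [0.485 0.141 0.165]
176 [0.485 0.088 0.166] [0.487 0.14  0.167]
178 [0.487 0.088 0.167] [0.488 0.14  0.168]
182 [0.49  0.088 0.17 ] [0.492 0.14  0.171]
184 [0.491 0.088 0.171] [0.493 0.14  0.171]
handle e max [0.03268835 0.03425258] N 406 top range [[0.5645, 0.1049, 0.099], [0.5822, 0.1135, 0.1317], [0.6095, 0.1224, 0.1488]]
254 317 329 [0.564 0.109 0.148] [0.564 0.121 0.148]
260 314 331 [0.572 0.105 0.142] [0.573 0.123 0.141]
266 314 330 [0.584 0.105 0.126] [0.583 0.122 0.13 ]
272 315 330 [0.596 0.105 0.115] [0.597 0.122 0.112]
278 315 329 [0.61  0.105 0.098] [0.611 0.121 0.097]
```

Run:
```python
from h import *
al=np.radians(25); a=[.0367,.9993,0]; f=np.array([.9993,-.0367,0]); up=np.array([0,0,1])
q=frame(-np.sin(al)*f-np.cos(al)*up,a); z=q.as_matrix()[:,2]
T0=np.array([.5833,.1136,.1217])
print(z)
s=plan([(T0-.09*z,q,6),(T0-.03*z,q,3),(T0,q,4)])
```

```text
[-0.42232441  0.01551016 -0.90631205]
{"linear": [[-0.015, 0.001, 0.023], [-0.017, 0.001, 0.022], [-0.018, 0.001, 0.02], [-0.02, 0.001, 0.019], [-0.021, 0.001, 0.018]], "rotation": [[0.0, 0.073, 0.0], [0.0, 0.073, 0.0], [0.0, 0.072, 0.0], [0.0, 0.073, 0.0], [0.0, 0.073, 0.0]]}
{"linear": [[-0.022, 0.001, 0.016], [0.0, 0.0, 0.02], [0.0, 0.0, 0.02], [0.0, 0.0, 0.02], [0.0, 0.0, 0.007]], "rotation": [[0.0, 0.073, 0.001], [0.0, 0.0, 0.0], [0.0, 0.0, 0.0], [0.0, 0.0, -0.001], [0.0, 0.0, 0.0]]}
{"linear": [[0.0, 0.0, 0.008], [0.0, 0.0, 0.007], [0.0, 0.0, 0.008]], "rotation": [[0.0, 0.0, 0.0], [0.0, 0.0, 0.0], [0.0, 0.0, 0.0]]}
end [0.5827 0.1138 0.1215] max 0.023 0.073
```

Request:
jog_arm(linear=[[-0.015,0.001,0.023],[-0.017,0.001,0.022],[-0.018,0.001,0.02],[-0.02,0.001,0.019],[-0.021,0.001,0.018]], rotation=[[0,0.073,0],[0,0.073,0],[0,0.072,0],[0,0.073,0],[0,0.073,0]])

```text
time_s: 4.5
tcp_pos: [0.6065, 0.1122, 0.225]
ee_rot: [0.018, 0.983, 0.003, -0.182]
ft_force: [0.7, 0.3, 0.7]
opening: 0.0852
finger_force: 0.0
```

Request:
jog_arm(linear=[[-0.022,0.001,0.016],[0,0,0.02],[0,0,0.02],[0,0,0.02],[0,0,0.007]], rotation=[[0,0.073,0],[0,0,0],[0,0,0],[0,0,0],[0,0,0]])

```text
time_s: 5.0
tcp_pos: [0.5915, 0.1138, 0.1408]
ee_rot: [0.017, 0.976, 0.004, -0.218]
ft_force: [-1.1, 0.8, 0.8]
opening: 0.0854
finger_force: 0.0
```

Request:
jog_arm(linear=[[0,0,0.008],[0,0,0.007],[0,0,0.008],[0,0,0]], rotation=[[0,0,0],[0,0,0],[0,0,0],[0,0,0]])

```text
time_s: 5.4
tcp_pos: [0.5823, 0.1145, 0.1207]
ee_rot: [0.017, 0.976, 0.004, -0.217]
ft_force: [-0.1, -0.1, -0.1]
opening: 0.0855
finger_force: 0.0
```

Request:
jog_arm(linear=[[0,0,0],[0,0,0],[0,0,0],[0,0,0],[0,0,0]], rotation=[[0,0,0],[0,0,0],[0,0,0],[0,0,0],[0,0,0]], gripper=0.1, newtons=40)

```text
time_s: 5.9
tcp_pos: [0.5829, 0.1145, 0.1215]
ee_rot: [0.017, 0.976, 0.004, -0.216]
ft_force: [0.3, -0.5, -1.7]
opening: 0.0173
finger_force: 39.0
```

Request:
jog_arm(linear=[[0,0,0],[0,0,0],[0,0,0]], rotation=[[0,0,0],[0,0,0],[0,0,0]])

```text
time_s: 6.2
tcp_pos: [0.5829, 0.1145, 0.1214]
ee_rot: [0.017, 0.976, 0.004, -0.216]
ft_force: [1.5, -0.3, 4.5]
opening: 0.0172
finger_force: 39.7
```

Run:
```python
from h import *
al=np.radians(-25); a=[.0367,.9993,0]; f=np.array([.9993,-.0367,0]); up=np.array([0,0,1])
q0=R.from_quat(get_state()['ee_rot'])
q=R.from_rotvec(-np.radians(50)*np.array(a))*q0; print(q.as_matrix().round(3).tolist())
n=np.array([.766,-.028,.642]); T0=get_state()['tcp_pos']
s=plan([(T0+.07*n,None,6),([.63,-.04,.18],q,12),([.55,-.055,.06],None,7),([.55,-.055,.044],None,5)])
```

```text
[[-0.906, 0.036, 0.422], [0.032, 0.999, -0.016], [-0.422, -0.001, -0.906]]
{"linear": [[-0.005, 0.0, -0.011], [-0.005, 0.0, -0.01], [-0.005, 0.0, -0.011], [-0.005, 0.0, -0.01], [-0.005, 0.0, -0.011]], "rotation": [[0.0, 0.0, 0.0], [0.0, 0.0, 0.0], [0.0, 0.0, 0.0], [0.0, 0.0, 0.0], [0.0, 0.0, 0.0]]}
{"linear": [[-0.005, 0.0, -0.01], [0.001, -0.013, -0.001], [0.0, -0.012, -0.001], [0.001, -0.013, -0.001], [0.0, -0.013, -0.001]], "rotation": [[0.0, 0.0, 0.0], [0.0, -0.073, 0.0], [0.0, -0.072, 0.0], [0.0, -0.073, 0.0], [0.001, -0.073, 0.0]]}
{"linear": [[0.0, -0.013, -0.001], [0.0, -0.012, -0.002], [0.001, -0.013, -0.001], [0.0, -0.013, -0.001], [0.0, -0.013, -0.001]], "rotation": [[0.0, -0.073, 0.0], [0.0, -0.072, 0.0], [0.0, -0.073, 0.0], [0.0, -0.073, 0.001], [0.0, -0.072, 0.0]]}
{"linear": [[-0.001, -0.012, -0.001], [0.0, -0.013, -0.001], [0.0, -0.013, -0.001], [0.017, -0.002, 0.011], [0.018, -0.003, 0.01]], "rotation": [[0.0, -0.073, 0.0], [0.0, -0.073, 0.0], [0.0, -0.073, 0.0], [0.0, 0.0, 0.0], [0.0, 0.0, 0.0]]}
{"linear": [[0.017, -0.002, 0.011], [0.018, -0.003, 0.011], [0.017, -0.002, 0.01], [0.018, -0.003, 0.011], [0.017, -0.002, 0.011]], "rotation": [[0.0, 0.0, 0.0], [0.0, 0.0, 0.0], [0.0, 0.0, 0.0], [0.0, 0.0, 0.0], [0.0, 0.0, 0.0]]}
{"linear": [[0.001, 0.0, 0.003], [0.002, 0.0, 0.003], [0.001, 0.0, 0.003], [0.002, 0.0, 0.002], [0.001, 0.0, 0.003]], "rotation": [[0.0, 0.0, 0.0], [0.0, 0.0, 0.0], [0.0, 0.0, 0.0], [0.0, 0.0, 0.0], [0.0, 0.0, 0.0]]}
end [ 0.5501 -0.0545  0.0443] max 0.018 0.073
```

Request:
jog_arm(linear=[[-0.005,0,-0.011],[-0.005,0,-0.01],[-0.005,0,-0.011],[-0.005,0,-0.01],[-0.005,0,-0.011]], rotation=[[0,0,0],[0,0,0],[0,0,0],[0,0,0],[0,0,0]])

```text
time_s: 6.7
tcp_pos: [0.6279, 0.113, 0.1586]
ee_rot: [0.017, 0.976, 0.004, -0.217]
ft_force: [0.3, -0.1, -0.5]
opening: 0.0173
finger_force: 39.1
```

Request:
jog_arm(linear=[[-0.005,0,-0.01],[0.001,-0.013,-0.001],[0,-0.012,-0.001],[0.001,-0.013,-0.001],[0,-0.013,-0.001]], rotation=[[0,0,0],[0,-0.073,0],[0,-0.072,0],[0,-0.073,0],[0,-0.073,0]])

```text
time_s: 7.2
tcp_pos: [0.6339, 0.0613, 0.1699]
ee_rot: [0.017, 0.997, 0.001, -0.072]
ft_force: [-0.4, -0.2, -0.9]
opening: 0.0173
finger_force: 39.1
```

Request:
jog_arm(linear=[[0,-0.013,-0.001],[0,-0.012,-0.002],[0.001,-0.013,-0.001],[0,-0.013,-0.001],[0,-0.013,-0.001]], rotation=[[0,-0.073,0],[0,-0.072,0],[0,-0.073,0],[0,-0.073,0],[0,-0.072,0]])

```text
time_s: 7.7
tcp_pos: [0.6306, -0.0026, 0.1761]
ee_rot: [0.017, 0.994, -0.002, 0.11]
ft_force: [0.9, 0.4, -1.1]
opening: 0.0176
finger_force: 39.1
```

Request:
jog_arm(linear=[[-0.001,-0.012,-0.001],[0,-0.013,-0.001],[0,-0.013,-0.001],[0.017,-0.002,0.011],[0.018,-0.003,0.01]], rotation=[[0,-0.073,0],[0,-0.073,0],[0,-0.073,0],[0,0,0],[0,0,0]])

```text
time_s: 8.2
tcp_pos: [0.6058, -0.0446, 0.1449]
ee_rot: [0.017, 0.976, -0.004, 0.216]
ft_force: [0.4, -0.5, -1.4]
opening: 0.0171
finger_force: 39.2
```

Request:
jog_arm(linear=[[0.017,-0.002,0.011],[0.018,-0.003,0.011],[0.017,-0.002,0.01],[0.018,-0.003,0.011],[0.017,-0.002,0.011]], rotation=[[0,0,0],[0,0,0],[0,0,0],[0,0,0],[0,0,0]])

```text
time_s: 8.7
tcp_pos: [0.5494, -0.0543, 0.0588]
ee_rot: [0.017, 0.976, -0.004, 0.216]
ft_force: [-0.2, -0.5, -1.2]
opening: 0.0173
finger_force: 39.2
```

Run:
```python
from h import *
st=get_state(); print(st['tcp_pos'].round(4),st['ft_force'],st['opening'],st['qpos'].round(2))
p,d,P=cloud('side'); save('pics/s1.png',cv2.resize(p[180:340,220:440],(770,560)))
```

```text
[ 0.5494 -0.0543  0.0588] [-0.24390025 -0.46576246 -1.15541879] 0.01725799730277857 [-0.3   0.26 -0.79  0.09  0.11 -0.24]
```

View pics/s1.png

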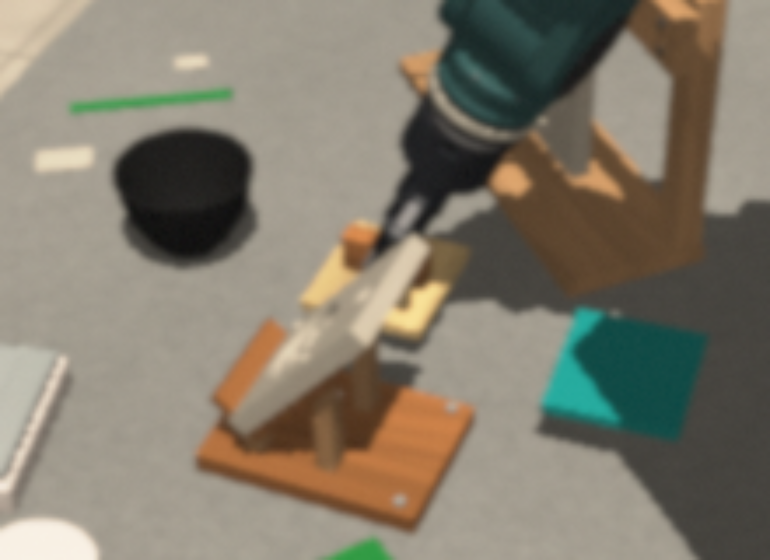

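The side view shows the board level in the grip, at about (385,285) in the crop, and clear of the stand. I'll lower it until it touches.

Request:
jog_arm(linear=[[0.001,0,0.003],[0.002,0,0.003],[0.001,0,0.003],[0.002,0,0.002],[0.001,0,0.003]], rotation=[[0,0,0],[0,0,0],[0,0,0],[0,0,0],[0,0,0]])

```text
time_s: 9.25
tcp_pos: [0.5502, -0.0544, 0.0441]
ee_rot: [0.017, 0.976, -0.004, 0.216]
ft_force: [-0.2, -0.4, -1.7]
opening: 0.0172
finger_force: 39.1
```

Request:
jog_arm(linear=[[0.0004,0,0.0009],[0.0004,0,0.0009],[0.0004,0,0.0009],[0,0,0]], rotation=[[0,0,0],[0,0,0],[0,0,0],[0,0,0]])

```text
time_s: 9.65
tcp_pos: [0.55, -0.0544, 0.041]
ee_rot: [0.017, 0.976, -0.004, 0.216]
ft_force: [-0.6, 0.1, -0.6]
opening: 0.017
finger_force: 39.1
```

Request:
jog_arm(linear=[[0.0004,0,0.0009],[0.0004,0,0.0009],[0,0,0]], rotation=[[0,0,0],[0,0,0],[0,0,0]])

```text
time_s: 9.95
tcp_pos: [0.55, -0.0544, 0.039]
ee_rot: [0.017, 0.976, -0.004, 0.216]
ft_force: [-0.9, -0.2, -1.0]
opening: 0.0176
finger_force: 39.1
```

Request:
jog_arm(linear=[[0.0004,0,0.0009],[0,0,0]], rotation=[[0,0,0],[0,0,0]])

```text
time_s: 10.15
tcp_pos: [0.5501, -0.0544, 0.0383]
ee_rot: [0.017, 0.976, -0.004, 0.216]
ft_force: [-3.0, 1.1, 4.6]
opening: 0.0175
finger_force: 40.0
```

Request:
jog_arm(linear=[[0.0004,0,0.0009],[0,0,0]], rotation=[[0,0,0],[0,0,0]])

```text
time_s: 10.35
tcp_pos: [0.5502, -0.0544, 0.0383]
ee_rot: [0.017, 0.976, -0.004, 0.217]
ft_force: [-16.9, 1.9, 29.4]
opening: 0.0171
finger_force: 44.1
```

Contact. I'll ease off, open, and back out along the tool axis.

Request:
jog_arm(linear=[[-0.0004,0,-0.0009],[0,0,0]], rotation=[[0,0,0],[0,0,0]])

```text
time_s: 10.55
tcp_pos: [0.5502, -0.0545, 0.0383]
ee_rot: [0.017, 0.976, -0.004, 0.216]
ft_force: [-3.3, 0.5, 7.2]
opening: 0.0173
finger_force: 40.3
```

Request:
jog_arm(linear=[[0,0,0],[0,0,0],[0,0,0],[0,0,0]], rotation=[[0,0,0],[0,0,0],[0,0,0],[0,0,0]], gripper=0.6)

```text
time_s: 10.95
tcp_pos: [0.5501, -0.0544, 0.038]
ee_rot: [0.017, 0.976, -0.004, 0.216]
ft_force: [-0.4, -0.3, -0.3]
opening: 0.0512
finger_force: 0.0
```

Request:
jog_arm(linear=[[0,0,-0.01],[0,0,-0.02],[0,0,-0.03],[0,0,-0.03],[0,0,-0.03]], rotation=[[0,0,0],[0,0,0],[0,0,0],[0,0,0],[0,0,0]])

```text
time_s: 11.45
tcp_pos: [0.4984, -0.0525, 0.1484]
ee_rot: [0.017, 0.976, -0.004, 0.216]
ft_force: [0.3, 0.1, 0.3]
opening: 0.0513
finger_force: 0.0
```

Request:
jog_arm(linear=[[0,0,-0.03],[0,0,-0.03],[0,0,-0.02],[0,0,0],[0,0,0]], rotation=[[0,0,0],[0,0,0],[0,0,0],[0,0,0],[0,0,0]])

```text
time_s: 11.95
tcp_pos: [0.4655, -0.0515, 0.2196]
ee_rot: [0.017, 0.976, -0.004, 0.217]
ft_force: [-0.4, -0.5, -1.1]
opening: 0.0515
finger_force: 0.0
```

Run:
```python
from h import *
p,d,P=cloud('wrist'); save('pics/w2.png',p); st=get_state(); print(st['tcp_pos'],st['qpos'].round(2))
p,d,P=cloud('top')
for r in pinpoint('top','cover_handle'): 
    i,j=map(int,r['location']); print(r['conf'],(i,j),P[i,j].round(3))
Q=P.reshape(-1,3); Q=Q[(abs(Q[:,0]-.55)<.06)&(abs(Q[:,1]+.055)<.06)&(Q[:,2]>.006)&(Q[:,2]<.02)]; print(plane(Q))
```

```text
[ 0.46540985 -0.05139302  0.2188471 ] [-0.36 -0.08 -0.64  0.59  0.14 -0.3 ]
0.9 (241, 352) [ 0.549 -0.057  0.045]
0.67 (335, 324) [0.349 0.008 0.047]
(array([ 0.555 , -0.0544,  0.0103]), array([ 0.0016, -0.0021,  1.    ]), np.float64(0.0015), 1647)
```

Run:
```python
from h import *
n=np.array([.766,-.028,.642]); s=np.array([.642,-.0235,-.766])
q=frame(s,n); T0=np.array([.4907,.0786,.1583])
print(q.as_matrix().round(3).tolist())
plan([([.43,.0,.28],R.identity()*Slerp([0,1],R.concatenate([R.from_quat(get_state()['ee_rot']),q]))(.5),8),(T0-.09*s,q,8)])
```

```text
[[0.037, 0.766, 0.642], [0.999, -0.028, -0.024], [-0.0, 0.643, -0.766]]
{"linear": [[0.001, 0.006, -0.009], [0.001, 0.007, -0.009], [0.002, 0.006, -0.009], [0.003, 0.006, -0.008], [0.003, 0.006, -0.009]], "rotation": [[-0.013, -0.013, 0.098], [-0.013, -0.013, 0.097], [-0.013, -0.013, 0.098], [-0.012, -0.013, 0.098], [-0.013, -0.013, 0.097]]}
{"linear": [[0.003, 0.006, -0.009], [0.004, 0.005, -0.009], [0.004, 0.005, -0.008], [0.009, 0.004, 0.006], [0.01, 0.004, 0.006]], "rotation": [[-0.013, -0.013, 0.098], [-0.013, -0.013, 0.097], [-0.013, -0.013, 0.098], [-0.013, -0.013, 0.098], [-0.013, -0.013, 0.097]]}
{"linear": [[0.011, 0.002, 0.006], [0.01, 0.001, 0.006], [0.011, 0.001, 0.006], [0.01, -0.001, 0.005], [0.011, -0.002, 0.005]], "rotation": [[-0.013, -0.013, 0.098], [-0.012, -0.013, 0.098], [-0.013, -0.013, 0.097], [-0.013, -0.013, 0.098], [-0.013, -0.013, 0.097]]}
{"linear": [[0.01, -0.004, 0.006]], "rotation": [[-0.013, -0.013, 0.098]]}
end [0.4328 0.0803 0.2267] max 0.011 0.098
```

Request:
jog_arm(linear=[[0.001,0.006,-0.009],[0.001,0.007,-0.009],[0.002,0.006,-0.009],[0.003,0.006,-0.008],[0.003,0.006,-0.009]], rotation=[[-0.013,-0.013,0.098],[-0.013,-0.013,0.097],[-0.013,-0.013,0.098],[-0.012,-0.013,0.098],[-0.013,-0.013,0.097]])

```text
time_s: 12.6
tcp_pos: [0.4431, -0.0187, 0.2568]
ee_rot: [0.247, 0.935, 0.08, 0.242]
ft_force: [0.3, 0.3, -0.7]
opening: 0.0514
finger_force: 0.0
```

Request:
jog_arm(linear=[[0.003,0.006,-0.009],[0.004,0.005,-0.009],[0.004,0.005,-0.008],[0.009,0.004,0.006],[0.01,0.004,0.006]], rotation=[[-0.013,-0.013,0.098],[-0.013,-0.013,0.097],[-0.013,-0.013,0.098],[-0.013,-0.013,0.098],[-0.013,-0.013,0.097]])

```text
time_s: 13.1
tcp_pos: [0.4312, 0.0198, 0.2671]
ee_rot: [0.46, 0.836, 0.158, 0.254]
ft_force: [-0.3, -0.7, -0.3]
opening: 0.0515
finger_force: 0.0
```

Request:
jog_arm(linear=[[0.011,0.002,0.006],[0.01,0.001,0.006],[0.011,0.001,0.006],[0.01,-0.001,0.005],[0.011,-0.002,0.005]], rotation=[[-0.013,-0.013,0.098],[-0.012,-0.013,0.098],[-0.013,-0.013,0.097],[-0.013,-0.013,0.098],[-0.013,-0.013,0.097]])

```text
time_s: 13.6
tcp_pos: [0.4326, 0.0709, 0.2341]
ee_rot: [0.645, 0.686, 0.226, 0.249]
ft_force: [0.5, 0.1, 0.3]
opening: 0.0511
finger_force: 0.0
```

Request:
jog_arm(linear=[[0.01,-0.004,0.006],[0,0,0],[0,0,0]], rotation=[[-0.013,-0.013,0.098],[0,0,0],[0,0,0]])

```text
time_s: 13.9
tcp_pos: [0.4329, 0.0803, 0.2271]
ee_rot: [0.675, 0.654, 0.237, 0.246]
ft_force: [-0.7, -0.6, 0.5]
opening: 0.0512
finger_force: 0.0
```

Run:
```python
from h import *
st=get_state(); M=R.from_quat(st['ee_rot']).as_matrix(); print(st['tcp_pos'].round(4),st['qpos'].round(2),M.round(3).tolist())
p,d,P=cloud('wrist'); save('pics/w3.png',p); np.save('w3P.npy',P)
L=(P-st['tcp_pos'])@M   # tool coordinates
np.save('w3L.npy',L)
for r in pinpoint('wrist','mould_hole')[:2]:
    i,j=map(int,r['location']); print(r['conf'],(i,j),P[i,j].round(4),L[i,j].round(4))
m=(L[...,2]>.07)&(L[...,2]<.12)&(abs(L[...,1])<.03)
for i in range(60,480,30):
    j=np.where(m[i])[0]
    if len(j): print(i,j.min(),j.max(),L[i,j.min()].round(3),L[i,j.max()].round(3))
```

```text
[0.4329 0.0803 0.2271] [ 0.02 -0.26 -0.92  0.21 -0.04  1.61] [[0.033, 0.766, 0.642], [0.999, -0.024, -0.023], [-0.002, 0.643, -0.766]]
0.82 (201, 320) [0.4866 0.1164 0.1669] [0.0379 0.0017 0.0797]
120 304 331 [ 0.084 -0.008  0.08 ] [0.084 0.008 0.081]
150 304 331 [ 0.068 -0.008  0.079] [0.068 0.008 0.079]
180 304 330 [ 0.05  -0.008  0.08 ] [0.05  0.008 0.08 ]
210 305 330 [ 0.032 -0.007  0.079] [0.033 0.008 0.079]
240 305 329 [ 0.013 -0.008  0.079] [0.013 0.007 0.081]
270 305 329 [-0.007 -0.008  0.08 ] [-0.007  0.008  0.08 ]
```

View pics/w3.png

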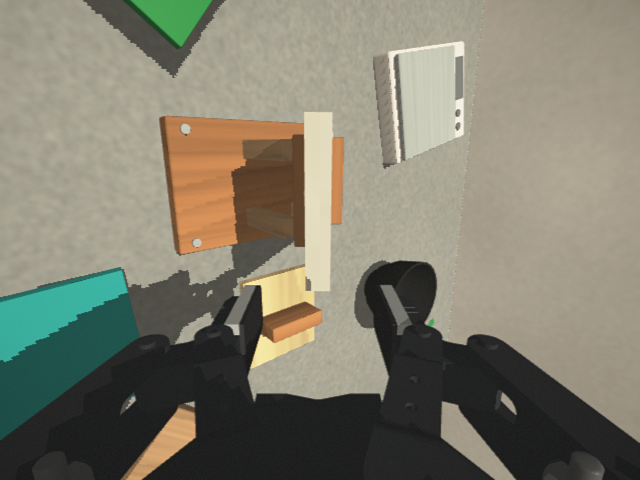

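The head edge at columns 305–330, rows 112–290 is centred between the fingers, 80 mm ahead. I'll advance 90 mm and grip.

Request:
jog_arm(linear=[[0,0,0.025],[0,0,0.025],[0,0,0.02],[0,0,0.012],[0,0,0.008]], rotation=[[0,0,0],[0,0,0],[0,0,0],[0,0,0],[0,0,0]])

```text
time_s: 14.5
tcp_pos: [0.4917, 0.0773, 0.1582]
ee_rot: [0.676, 0.652, 0.237, 0.247]
ft_force: [0.4, -0.6, -1.0]
opening: 0.0516
finger_force: 0.0
```

Request:
jog_arm(linear=[[0,0,0],[0,0,0],[0,0,0],[0,0,0],[0,0,0]], rotation=[[0,0,0],[0,0,0],[0,0,0],[0,0,0],[0,0,0]], gripper=0.1, newtons=70)

```text
time_s: 15.0
tcp_pos: [0.4903, 0.0779, 0.159]
ee_rot: [0.676, 0.652, 0.238, 0.247]
ft_force: [-8.6, -1.4, 4.5]
opening: 0.0149
finger_force: 69.4
```

Request:
jog_arm(linear=[[0,0,0],[0,0,0],[0,0,0]], rotation=[[0,0,0],[0,0,0],[0,0,0]])

```text
time_s: 15.3
tcp_pos: [0.4903, 0.0779, 0.159]
ee_rot: [0.676, 0.652, 0.238, 0.247]
ft_force: [-8.0, -3.0, 5.1]
opening: 0.0153
finger_force: 69.4
```

Run:
```python
from h import *
P=np.load('topP.npy')
m=np.zeros(P.shape[:2],bool); m[185:350,400:590]=1
# rail top points
mm=m&(P[...,2]>.236)&(P[...,2]<.246); mm[:212,:500]=0; Q=P[mm]; 
c=np.median(Q[:,:2],0); d=np.array([-.67,.74]); 
for k in range(3):
    e=(Q[:,:2]-c)@np.array([d[1],-d[0]]); S=Q[abs(e)<.014]; c=S[:,:2].mean(0); d=np.linalg.svd(S[:,:2]-c)[2][0]; d*=np.sign(d[1])
x=np.array([d[1],-d[0]]); e=(S[:,:2]-c)@x; print('rail dir',d,'x',x,'yaw',np.degrees(np.arctan2(x[1],x[0])),'c',c,'e',np.percentile(e,[1,99]),'len',np.ptp((S[:,:2]-c)@d),'ztop',np.median(S[:,2]))
front=c+x*.0; print('front off',np.percentile(e,98))
# rod
def rod(r0,r1,c0,c1):
    m=np.zeros(P.shape[:2],bool); m[r0:r1,c0:c1]=1
    Q=P[m&(P[...,2]>.205)&(P[...,2]<.25)]; u=(Q[:,:2]-c)@x-np.percentile(e,98); v=(Q[:,:2]-c)@d
    for lo in range(5,110,10):
        k=(u>lo/1000)&(u<lo/1000+.01)
        if k.any(): print(lo,'n',k.sum(),'v',np.percentile(v[k],[5,50,95]).round(4),'z',np.percentile(Q[k,2],[20,50,80]).round(4))
print('free');rod(188,236,470,518)
print('other');rod(240,300,405,465)
```

```text
rail dir [-0.67168969  0.74083261] x [0.74083261 0.67168969] yaw 42.19761050747122 c [ 0.47608119 -0.29517325] e [-0.01082237  0.0121962 ] len 0.360570326932649 ztop 0.2399613931059441
front off 0.011175303966455311
free
5 n 31 v [-0.0808 -0.0745 -0.0709] z [0.2263 0.2294 0.2317]
15 n 20 v [-0.0789 -0.076  -0.0738] z [0.2273 0.2282 0.2292]
25 n 20 v [-0.0788 -0.0766 -0.0732] z [0.2276 0.2286 0.2303]
35 n 25 v [-0.0788 -0.0759 -0.0735] z [0.2264 0.2283 0.2293]
45 n 24 v [-0.0791 -0.0753 -0.0737] z [0.2266 0.2281 0.2293]
55 n 23 v [-0.0785 -0.0757 -0.074 ] z [0.2265 0.2281 0.2295]
65 n 25 v [-0.0798 -0.0754 -0.0733] z [0.2266 0.2282 0.2305]
75 n 23 v [-0.0795 -0.0758 -0.0735] z [0.2289 0.23   0.2324]
85 n 23 v [-0.0793 -0.0761 -0.0735] z [0.2323 0.2331 0.2347]
95 n 18 v [-0.0797 -0.0766 -0.0738] z [0.2344 0.2361 0.2379]
other
5 n 39 v [0.0677 0.0743 0.0795] z [0.2159 0.2191 0.2218]
15 n 24 v [0.0704 0.0737 0.0763] z [0.2172 0.2181 0.2189]
25 n 20 v [0.0704 0.0737 0.0765] z [0.2168 0.218  0.2191]
35 n 358 v [0.0258 0.0763 0.1251] z [0.2271 0.2284 0.2296]
45 n 315 v [0.0239 0.0738 0.1242] z [0.2204 0.228  0.2295]
55 n 22 v [0.0708 0.0736 0.0758] z [0.2171 0.2186 0.2202]
65 n 20 v [0.0711 0.0737 0.0758] z [0.2173 0.2185 0.2192]
75 n 21 v [0.0699 0.0738 0.0762] z [0.218  0.219  0.2207]
85 n 22 v [0.0701 0.0737 0.0756] z [0.2219 0.2236 0.225 ]
95 n 20 v [0.0704 0.0737 0.0764] z [0.2253 0.2267 0.2278]
```

Run:
```python
from h import *
L=np.load('w3L.npy'); m=(L[...,2]>.07)&(L[...,2]<.09)&(abs(L[...,1])<.004)
print('x ext',np.percentile(L[m][:,0],[0.5,99.5]),'z',np.median(L[m][:,2]))
n=np.array([.766,-.028,.642]); s=np.array([.642,-.0235,-.766])
X=np.array([.741,.672,0]); q=frame([0,0,-1],X); T0=get_state()['tcp_pos']; q0=R.from_quat(get_state()['ee_rot'])
mid=Slerp([0,1],R.concatenate([q0,q]))
A=np.array([.5583,-.3702,0])+.165*X; A[2]=.275; print(A)
plan([(T0+.06*n-.004*s,None,7),([.60,-.06,.30],mid(.6),10),(A,q,13)])
```

```text
x ext [-0.02049381  0.08848443] z 0.07973900282315176
[ 0.680565 -0.25932   0.275   ]
{"linear": [[0.0, 0.009, -0.001], [0.0, 0.008, 0.0], [0.0, 0.009, -0.001], [0.0, 0.008, 0.0], [0.0, 0.009, -0.001]], "rotation": [[0.0, 0.0, 0.0], [0.0, 0.0, 0.0], [0.0, 0.0, 0.0], [0.0, 0.0, 0.0], [0.0, 0.0, 0.0]]}
{"linear": [[0.0, 0.008, 0.0], [0.0, 0.009, -0.001], [-0.013, 0.012, -0.003], [-0.014, 0.011, -0.004], [-0.014, 0.01, -0.004]], "rotation": [[0.0, 0.0, 0.0], [0.0, 0.0, 0.0], [0.04, 0.016, -0.044], [0.04, 0.017, -0.045], [0.039, 0.016, -0.044]]}
{"linear": [[-0.015, 0.01, -0.005], [-0.015, 0.008, -0.006], [-0.015, 0.008, -0.006], [-0.016, 0.007, -0.006], [-0.015, 0.006, -0.008]], "rotation": [[0.04, 0.016, -0.045], [0.04, 0.016, -0.044], [0.04, 0.017, -0.045], [0.04, 0.016, -0.044], [0.039, 0.016, -0.044]]}
{"linear": [[-0.016, 0.005, -0.007], [-0.016, 0.003, -0.008], [-0.016, -0.002, 0.003], [-0.017, -0.001, 0.002], [-0.016, -0.003, 0.003]], "rotation": [[0.04, 0.016, -0.045], [0.04, 0.017, -0.044], [0.02, 0.008, -0.023], [0.021, 0.009, -0.023], [0.02, 0.008, -0.022]]}
{"linear": [[-0.016, -0.002, 0.002], [-0.016, -0.003, 0.002], [-0.017, -0.003, 0.003], [-0.016, -0.003, 0.002], [-0.016, -0.004, 0.002]], "rotation": [[0.021, 0.008, -0.023], [0.02, 0.009, -0.023], [0.021, 0.008, -0.023], [0.02, 0.008, -0.023], [0.02, 0.009, -0.022]]}
{"linear": [[-0.016, -0.004, 0.002], [-0.016, -0.005, 0.002], [-0.016, -0.004, 0.002], [-0.015, -0.005, 0.002], [-0.016, -0.006, 0.002]], "rotation": [[0.021, 0.008, -0.023], [0.02, 0.008, -0.023], [0.021, 0.009, -0.023], [0.02, 0.008, -0.023], [0.02, 0.008, -0.022]]}
end [ 0.6805 -0.2596  0.2749] max 0.017 0.045
```

Request:
jog_arm(linear=[[0,0.009,-0.001],[0,0.008,0],[0,0.009,-0.001],[0,0.008,0],[0,0.009,-0.001]], rotation=[[0,0,0],[0,0,0],[0,0,0],[0,0,0],[0,0,0]])

```text
time_s: 15.8
tcp_pos: [0.5224, 0.0768, 0.1892]
ee_rot: [0.676, 0.652, 0.238, 0.247]
ft_force: [-0.2, 0.8, -5.3]
opening: 0.0152
finger_force: 68.3
```

Request:
jog_arm(linear=[[0,0.008,0],[0,0.009,-0.001],[-0.013,0.012,-0.003],[-0.014,0.011,-0.004],[-0.014,0.01,-0.004]], rotation=[[0,0,0],[0,0,0],[0.04,0.016,-0.044],[0.04,0.017,-0.045],[0.039,0.016,-0.044]])

```text
time_s: 16.3
tcp_pos: [0.5543, 0.0355, 0.231]
ee_rot: [0.638, 0.715, 0.198, 0.205]
ft_force: [-0.9, 0.5, -5.8]
opening: 0.0148
finger_force: 68.6
```

Request:
jog_arm(linear=[[-0.015,0.01,-0.005],[-0.015,0.008,-0.006],[-0.015,0.008,-0.006],[-0.016,0.007,-0.006],[-0.015,0.006,-0.008]], rotation=[[0.04,0.016,-0.045],[0.04,0.016,-0.044],[0.04,0.017,-0.045],[0.04,0.016,-0.044],[0.039,0.016,-0.044]])

```text
time_s: 16.8
tcp_pos: [0.5879, -0.0333, 0.2812]
ee_rot: [0.564, 0.805, 0.127, 0.132]
ft_force: [1.0, -0.7, -4.6]
opening: 0.0151
finger_force: 68.6
```

Request:
jog_arm(linear=[[-0.016,0.005,-0.007],[-0.016,0.003,-0.008],[-0.016,-0.002,0.003],[-0.017,-0.001,0.002],[-0.016,-0.003,0.003]], rotation=[[0.04,0.016,-0.045],[0.04,0.017,-0.044],[0.02,0.008,-0.023],[0.021,0.009,-0.023],[0.02,0.008,-0.022]])

```text
time_s: 17.3
tcp_pos: [0.6197, -0.1074, 0.2937]
ee_rot: [0.504, 0.857, 0.076, 0.079]
ft_force: [0.1, -0.1, -3.9]
opening: 0.015
finger_force: 68.6
```

Request:
jog_arm(linear=[[-0.016,-0.002,0.002],[-0.016,-0.003,0.002],[-0.017,-0.003,0.003],[-0.016,-0.003,0.002],[-0.016,-0.004,0.002]], rotation=[[0.021,0.008,-0.023],[0.02,0.009,-0.023],[0.021,0.008,-0.023],[0.02,0.008,-0.023],[0.02,0.009,-0.022]])

```text
time_s: 17.8
tcp_pos: [0.6511, -0.1837, 0.2842]
ee_rot: [0.456, 0.888, 0.038, 0.04]
ft_force: [0.3, 0.1, -3.9]
opening: 0.0148
finger_force: 68.6
```

Request:
jog_arm(linear=[[-0.016,-0.004,0.002],[-0.016,-0.005,0.002],[-0.016,-0.004,0.002],[-0.015,-0.005,0.002],[-0.016,-0.006,0.002]], rotation=[[0.021,0.008,-0.023],[0.02,0.008,-0.023],[0.021,0.009,-0.023],[0.02,0.008,-0.023],[0.02,0.008,-0.022]])

```text
time_s: 18.3
tcp_pos: [0.6819, -0.2603, 0.2745]
ee_rot: [0.405, 0.914, 0.0, 0.0]
ft_force: [-0.9, 0.5, -4.7]
opening: 0.0154
finger_force: 68.6
```

Request:
jog_arm(linear=[[0,0,0],[0,0,0],[0,0,0]], rotation=[[0,0,0],[0,0,0],[0,0,0]])

```text
time_s: 18.6
tcp_pos: [0.6812, -0.2591, 0.2749]
ee_rot: [0.405, 0.914, 0.001, 0.001]
ft_force: [-0.5, -0.3, -5.2]
opening: 0.015
finger_force: 69.1
```

Run:
```python
from h import *
st=get_state(); M=R.from_quat(st['ee_rot']).as_matrix(); print(st['tcp_pos'].round(4),st['qpos'].round(2),M.round(3).tolist(),st['opening'])
p,d,P=cloud('wrist'); save('pics/w4.png',p); np.save('w4P.npy',P)
L=(P-st['tcp_pos'])@M; np.save('w4L.npy',L)
m=(L[...,2]>-.03)&(L[...,2]<.03)&(abs(L[...,1])<.006)&(L[...,0]>.016)
print(m.sum(),np.percentile(L[m],[1,50,99],0).round(4).tolist())
for lo in np.arange(.02,.09,.01):
    k=m&(L[...,0]>lo)&(L[...,0]<lo+.01); 
    if k.any(): print(lo.round(3),k.sum(),np.median(L[k],0).round(4))
X=np.array([.741,.672,0]);D=np.array([-.672,.741,0]);H=np.array([.5348,-.3443,0]);
Q=(P-H); u=Q@X;v=Q@D;z=P[...,2]
k=(u>.01)&(u<.105)&(abs(v)<.012)&(z>.2)&(z<.25)
for lo in np.arange(.01,.1,.01):
    kk=k&(u>lo)&(u<lo+.01)
    if kk.sum()>3: print('rod',lo.round(3),kk.sum(),np.percentile(v[kk],[5,50,95]).round(4),np.percentile(z[kk],[50,80]).round(4))
```

```text
[ 0.6812 -0.2591  0.2749] [-0.48  0.66  0.68  1.59  0.    0.36] [[-0.672, 0.741, 0.001], [0.741, 0.672, 0.001], [-0.001, 0.002, -1.0]] 0.015048571261649452
7714 [[0.0168, -0.0059, -0.0107], [0.0575, -0.0001, -0.0092], [0.0886, 0.0059, -0.0078]]
0.02 857 [ 0.0251 -0.0001 -0.0093]
0.03 914 [ 0.0351 -0.0001 -0.0093]
0.04 987 [ 0.045  -0.0001 -0.0092]
0.05 1042 [ 0.0551 -0.0001 -0.0093]
0.06 1129 [ 0.065  -0.0001 -0.0093]
0.07 1229 [ 0.075  -0.0001 -0.0092]
0.08 1229 [ 0.0847 -0.0001 -0.0092]
rod 0.01 283 [-0.0033  0.0004  0.0031] [0.2291 0.2299]
rod 0.02 265 [-0.0033  0.0004  0.0031] [0.2291 0.2299]
rod 0.03 275 [-0.0033  0.0005  0.0031] [0.2292 0.2299]
rod 0.04 274 [-0.0033  0.0004  0.0031] [0.2294 0.23  ]
rod 0.05 276 [-0.0032  0.0005  0.0031] [0.2291 0.2299]
rod 0.06 271 [-0.0033  0.0005  0.0031] [0.2293 0.23  ]
rod 0.07 242 [-0.0031  0.0006  0.0031] [0.2297 0.2306]
rod 0.08 223 [-0.0029  0.0005  0.0031] [0.233  0.2343]
rod 0.09 248 [-0.0029  0.0006  0.0031] [0.2368 0.238 ]
```

View pics/w4.png

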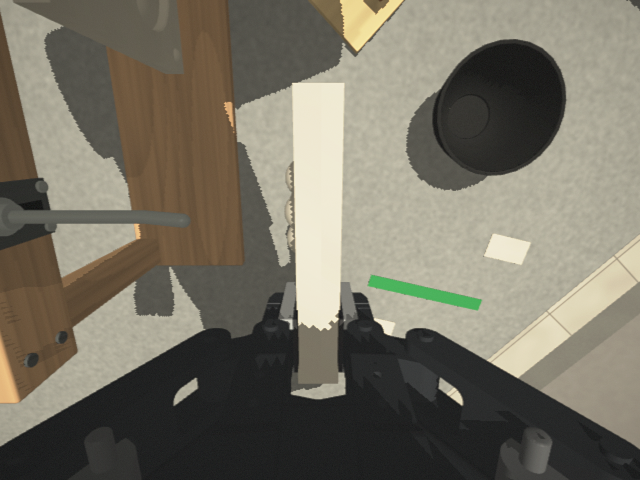

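The rod runs along row 217 to its tip at (218,188), and the mould hangs straight in the grip at columns 292–344. I need to identify the small lobes left of it at (291,178–240).

Run:
```python
from h import *
L=np.load('w4L.npy');P=np.load('w4P.npy');p=cv2.imread('pics/w4.png')
for i in (170,180,195,210,225,240,250): print(i,[(j,L[i,j].round(3).tolist(),p[i,j].tolist()) for j in (286,289,292)])
s,d=grab_frame('side'); save('pics/s2.png',cv2.resize(s[100:300,240:440],(600,600)))
```

```text
170 [(286, [0.057, -0.018, 0.075], [134, 152, 157]), (289, [0.057, -0.016, 0.071], [157, 183, 195]), (292, [0.057, -0.014, 0.07], [98, 113, 119])]
180 [(286, [0.051, -0.018, 0.072], [128, 148, 156]), (289, [0.052, -0.016, 0.069], [158, 187, 198]), (292, [0.052, -0.014, 0.067], [100, 117, 123])]
195 [(286, [0.014, -0.037, 0.274], [156, 175, 179]), (289, [0.014, -0.034, 0.273], [154, 173, 177]), (292, [0.044, -0.014, 0.066], [88, 103, 109])]
210 [(286, [0.036, -0.017, 0.062], [143, 166, 177]), (289, [0.036, -0.016, 0.059], [172, 202, 213]), (292, [0.037, -0.014, 0.057], [102, 118, 126])]
225 [(286, [-0.023, -0.038, 0.274], [164, 184, 187]), (289, [-0.023, -0.035, 0.275], [88, 100, 102]), (292, [0.028, -0.014, 0.059], [92, 107, 113])]
240 [(286, [-0.042, -0.039, 0.274], [161, 180, 184]), (289, [0.016, -0.017, 0.07], [147, 172, 183]), (292, [0.017, -0.015, 0.068], [128, 150, 159])]
250 [(286, [-0.055, -0.039, 0.274], [161, 180, 183]), (289, [-0.055, -0.035, 0.274], [109, 120, 123]), (292, [0.009, -0.015, 0.072], [89, 101, 106])]
```

View pics/s2.png

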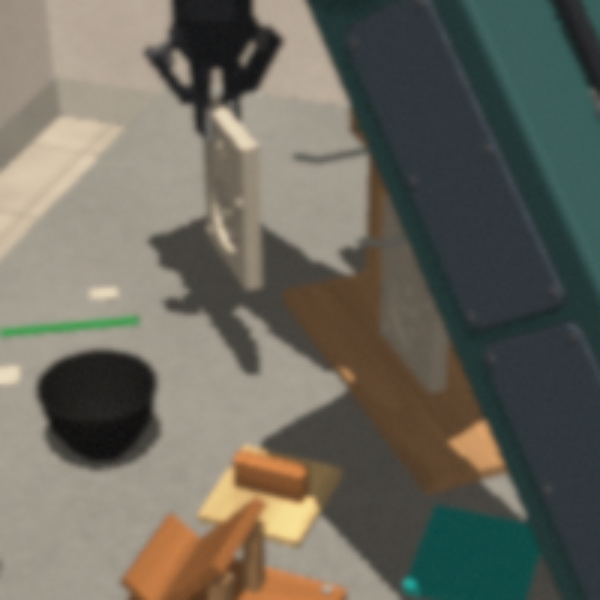

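The side view confirms the carved hollow at (228,190) faces outward, away from the rail. The rod axis measures about z 0.226, with the tip 9 mm higher. I'll lower to the tip height and thread the hole inward along the rod.

Request:
jog_arm(linear=[[0.001,0,0.008],[0,0,0.008],[0,0,0.008],[0,0,0.0045],[0,0,0]], rotation=[[0,0,0],[0,0,0],[0,0,0],[0,0,0],[0,0,0]])

```text
time_s: 19.2
tcp_pos: [0.6802, -0.2586, 0.2452]
ee_rot: [0.405, 0.914, 0.0, -0.0]
ft_force: [0.4, -0.8, -5.1]
opening: 0.0149
finger_force: 69.1
```

Request:
jog_arm(linear=[[0,-0.014,0],[0,-0.014,0],[0,-0.012,0],[0,-0.008,0],[0,0,0]], rotation=[[0,0,0],[0,0,0],[0,0,0],[0,0,0],[0,0,0]])

```text
time_s: 19.7
tcp_pos: [0.644, -0.2922, 0.2463]
ee_rot: [0.406, 0.914, 0.0, 0.0]
ft_force: [0.8, 0.4, -3.9]
opening: 0.015
finger_force: 69.3
```

Request:
jog_arm(linear=[[0,-0.006,0],[0,-0.005,0],[0,-0.005,0],[0,0,0]], rotation=[[0,0,0],[0,0,0],[0,0,0],[0,0,0]])

```text
time_s: 20.1
tcp_pos: [0.6327, -0.3021, 0.2459]
ee_rot: [0.405, 0.914, 0.0, 0.0]
ft_force: [0.8, -1.1, -4.6]
opening: 0.0148
finger_force: 69.4
```

Run:
```python
from h import *
st=get_state(); X=np.array([.741,.672,0]);D=np.array([-.672,.741,0]);H=np.array([.5348,-.3443,0])
h=st['tcp_pos']+R.from_quat(st['ee_rot']).apply([.034,0,.0107]); print('hole u,v,z',(h-H)@X,(h-H)@D,h[2],st['ft_force'])
```

```text
hole u,v,z 0.10088502873776847 -0.0005208976778595192 0.2352509754089402 [ 0.81636068 -1.07360021 -4.63276464]
```

No contact, and the hole is at u 101 mm, centred on the tip. Next I follow the bend down and move inward.

Request:
jog_arm(linear=[[0,-0.006,0.002],[0,-0.006,0.0023],[0,-0.006,0.0022],[0,-0.006,0.0022],[0,0,0]], rotation=[[0,0,0],[0,0,0],[0,0,0],[0,0,0],[0,0,0]])

```text
time_s: 20.6
tcp_pos: [0.6145, -0.3185, 0.2369]
ee_rot: [0.406, 0.914, 0.0, -0.0]
ft_force: [-0.2, -0.1, -4.6]
opening: 0.015
finger_force: 69.3
```

Request:
jog_arm(linear=[[0,-0.007,0],[0,-0.008,0],[0,-0.008,0],[0,-0.005,0],[0,0,0]], rotation=[[0,0,0],[0,0,0],[0,0,0],[0,0,0],[0,0,0]])

```text
time_s: 21.1
tcp_pos: [0.594, -0.3373, 0.2374]
ee_rot: [0.406, 0.914, 0.0, 0.0]
ft_force: [0.1, -0.7, -4.8]
opening: 0.015
finger_force: 69.4
```

Request:
jog_arm(linear=[[0,0,0.0015],[0,0,0.0015],[0,0,0.0015],[0,0,0]], rotation=[[0,0,0],[0,0,0],[0,0,0],[0,0,0]])

```text
time_s: 21.5
tcp_pos: [0.5946, -0.3364, 0.2323]
ee_rot: [0.405, 0.914, 0.0, -0.0]
ft_force: [0.2, -0.3, -4.1]
opening: 0.0149
finger_force: 69.4
```

Request:
jog_arm(linear=[[0,0,0.0007],[0,0,0]], rotation=[[0,0,0],[0,0,0]])

```text
time_s: 21.7
tcp_pos: [0.5946, -0.3366, 0.2319]
ee_rot: [0.405, 0.914, 0.0, 0.0]
ft_force: [0.1, 0.3, -5.1]
opening: 0.0151
finger_force: 69.4
```

Request:
jog_arm(linear=[[0,0,0.0005],[0,0,0]], rotation=[[0,0,0],[0,0,0]])

```text
time_s: 21.9
tcp_pos: [0.5946, -0.3366, 0.2315]
ee_rot: [0.405, 0.914, 0.0, 0.0]
ft_force: [0.8, -0.5, -3.9]
opening: 0.0147
finger_force: 69.4
```

Request:
jog_arm(linear=[[0,0,0.0005],[0,0,0]], rotation=[[0,0,0],[0,0,0]])

```text
time_s: 22.1
tcp_pos: [0.5945, -0.3367, 0.2309]
ee_rot: [0.405, 0.914, 0.0, 0.0]
ft_force: [0.4, -0.1, -4.7]
opening: 0.0152
finger_force: 69.4
```

Request:
jog_arm(linear=[[0,0,0.0005],[0,0,0]], rotation=[[0,0,0],[0,0,0]])

```text
time_s: 22.3
tcp_pos: [0.5945, -0.3367, 0.2306]
ee_rot: [0.405, 0.914, 0.0, 0.0]
ft_force: [-1.0, 0.4, -3.1]
opening: 0.015
finger_force: 69.6
```

Request:
jog_arm(linear=[[0,0,0.0003],[0,0,0]], rotation=[[0,0,0],[0,0,0]])

```text
time_s: 22.5
tcp_pos: [0.5946, -0.3367, 0.2304]
ee_rot: [0.405, 0.914, 0.0, 0.0]
ft_force: [-1.8, -0.2, -1.6]
opening: 0.0149
finger_force: 69.9
```

Request:
jog_arm(linear=[[0,0,0.0003],[0,0,0],[0,0,0],[0,0,0]], rotation=[[0,0,0],[0,0,0],[0,0,0],[0,0,0]])

```text
time_s: 22.9
tcp_pos: [0.5946, -0.3367, 0.2302]
ee_rot: [0.405, 0.914, 0.0, 0.0]
ft_force: [-0.8, 1.1, 5.5]
opening: 0.0151
finger_force: 70.6
```

The hook carries the weight (about 10 N bearing). I'll relax the grip and open just enough to clear.

Request:
jog_arm(linear=[[0,0,0],[0,0,0],[0,0,0]], rotation=[[0,0,0],[0,0,0],[0,0,0]], newtons=20)

```text
time_s: 23.2
tcp_pos: [0.5946, -0.3367, 0.2302]
ee_rot: [0.405, 0.914, 0.0, 0.0]
ft_force: [-1.3, 1.2, 4.6]
opening: 0.0148
finger_force: 70.6
```

Request:
jog_arm(linear=[[0,0,0],[0,0,0],[0,0,0],[0,0,0],[0,0,0]], rotation=[[0,0,0],[0,0,0],[0,0,0],[0,0,0],[0,0,0]], gripper=0.42)

```text
time_s: 23.7
tcp_pos: [0.5945, -0.3367, 0.2298]
ee_rot: [0.405, 0.914, 0.0, 0.0]
ft_force: [0.0, 0.6, -0.3]
opening: 0.0359
finger_force: 0.0
```

Run:
```python
from h import *
st=get_state(); M=R.from_quat(st['ee_rot']).as_matrix(); print(st['ft_force'],st['opening'])
p,d,P=cloud('wrist'); save('pics/w5.png',p); L=(P-st['tcp_pos'])@M
m=(L[...,2]>-.03)&(L[...,2]<.03)&(abs(L[...,1])<.02)&(L[...,0]>.016)&(L[...,0]<.1)
for lo in np.arange(.02,.09,.02):
    k=m&(L[...,0]>lo)&(L[...,0]<lo+.01)
    if k.any(): print(lo.round(3),k.sum(),np.percentile(L[k],[3,50,97],0).round(4).tolist())
```

```text
[ 0.03693425  0.64999045 -0.33834339] 0.035869327487087196
0.02 1127 [[0.0204, -0.0073, -0.0109], [0.0251, -0.0001, -0.0097], [0.0297, 0.0075, -0.0086]]
0.04 1317 [[0.0404, -0.0075, -0.0113], [0.0452, -0.0001, -0.0101], [0.0497, 0.0075, -0.009]]
0.06 1534 [[0.0603, -0.0075, -0.0117], [0.0651, -0.0001, -0.0105], [0.0697, 0.0076, -0.0094]]
0.08 1611 [[0.0803, -0.0074, -0.0122], [0.0845, -0.0001, -0.0109], [0.0886, 0.0076, -0.0098]]
```

View pics/w5.png

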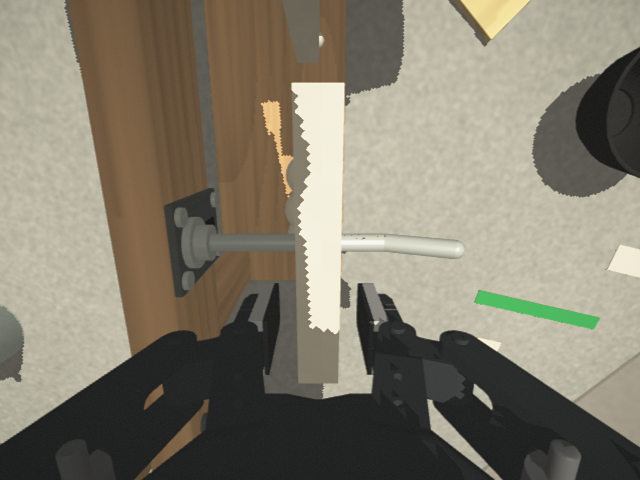

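The mould hangs on the rod, which passes through it at row 242. Both fingers are clear at columns 270 and 370. I'll back straight up.

Request:
jog_arm(linear=[[0,0,-0.006],[0,0,-0.012],[0,0,-0.02],[0,0,-0.03],[0,0,-0.03]], rotation=[[0,0,0],[0,0,0],[0,0,0],[0,0,0],[0,0,0]])

```text
time_s: 24.25
tcp_pos: [0.5942, -0.3365, 0.3294]
ee_rot: [0.405, 0.914, 0.0, 0.0]
ft_force: [0.6, 0.6, 0.2]
opening: 0.0364
finger_force: 0.0
```

Request:
jog_arm(linear=[[0,0,-0.02],[0,0,0],[0,0,0],[0,0,0],[0,0,0]], rotation=[[0,0,0],[0,0,0],[0,0,0],[0,0,0],[0,0,0]])

```text
time_s: 24.75
tcp_pos: [0.5943, -0.3366, 0.3471]
ee_rot: [0.405, 0.914, 0.001, -0.001]
ft_force: [0.7, -0.9, -0.1]
opening: 0.0358
finger_force: 0.0
```

Request:
jog_arm(linear=[[0,0,0],[0,0,0],[0,0,0],[0,0,0],[0,0,0]], rotation=[[0,0,0],[0,0,0],[0,0,0],[0,0,0],[0,0,0]])

```text
time_s: 25.25
tcp_pos: [0.5945, -0.3367, 0.3479]
ee_rot: [0.405, 0.914, 0.0, 0.0]
ft_force: [0.1, -0.8, 0.1]
opening: 0.0364
finger_force: 0.0
```

Run:
```python
from h import *
X=np.array([.741,.672,0]);D=np.array([-.672,.741,0]);H=np.array([.5348,-.3443,0])
for t in range(2):
    p,d,P=cloud('wrist'); Q=P-H; u=Q@X;v=Q@D
    k=(u>.03)&(u<.07)&(P[...,2]>.22)&(P[...,2]<.26)&(v<.018)&(v>-.08)
    c=np.polyfit(v[k],P[...,2][k],1); print(k.sum(),'u',np.percentile(u[k],[2,50,98]).round(4),'v',np.percentile(v[k],[1,99]).round(4),'slope',c.round(4))
```

```text
2589 u [0.0339 0.0498 0.0664] v [-0.0538  0.0173] slope [-0.0485  0.2378]
2586 u [0.0338 0.0498 0.0659] v [-0.0539  0.0173] slope [-0.0491  0.2378]
```

Request:
jog_arm(linear=[[0,0,0],[0,0,0],[0,0,0],[0,0,0],[0,0,0]], rotation=[[0,0,0],[0,0,0],[0,0,0],[0,0,0],[0,0,0]])

```text
time_s: 25.85
tcp_pos: [0.5945, -0.3368, 0.3479]
ee_rot: [0.405, 0.914, 0.0, 0.0]
ft_force: [-0.0, 1.0, 0.4]
opening: 0.036
finger_force: 0.0
```

Request:
jog_arm(linear=[[0,0,0],[0,0,0],[0,0,0],[0,0,0],[0,0,0]], rotation=[[0,0,0],[0,0,0],[0,0,0],[0,0,0],[0,0,0]])

```text
time_s: 26.35
tcp_pos: [0.5945, -0.3368, 0.3479]
ee_rot: [0.405, 0.914, 0.0, 0.0]
ft_force: [-0.4, -0.4, 0.7]
opening: 0.0362
finger_force: 0.0
```

```bash
python3 -c "
from bench import *
print(sign_off())"
```

```text
the job is handed in; nothing more can be done
None
```

I handed the job in at about 26 s: the cover lies flat on the bench with its handle up, and the mould hangs on the free hook, carved face outward and let go; the sign-off returned no verdict.

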